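# Sweep the used well caps off the glass stage into the waste tray

## Robot

A 6-joint arm with a two-finger parallel gripper is mounted at the origin on the work surface. World frame = base frame: x ahead of the robot, y to its left, z up, the work surface at z = 0. Lengths are in m, angles in rad, forces in N, time in s.
With the tool pointing down it reaches from about 0.375 to 0.9 m from the base axis. Payload 3.1 kg.
Tool frame: the origin (TCP) lies midway between the tips of the shut fingers; the grasp point (between the pads) lies 19 mm behind it; z points along the fingers, y is the line along which they close (so a half turn about z gives the same grasp; the last joint's range is limited). The gripper opens to 87 mm and grips with 3 to 60 N. Pads are 19 mm wide; open, the fingers measure 117 mm over their backs; the gripper's body (75 mm by 190 mm) begins 51 mm behind the grasp point.
Start: joints at [-1.45, 0.527, 1.433, -0, 1.181, -0.178], TCP at [0.184, -0.597, 0.183] pointing down, gripper open.
Joint ranges: [-3.08, 3.08], [-0.75, 2.2], [0.22, 2.44], [-1.43, 4.57], [0, 2.65], [-2.85, 2.85]. Speed limits (rad/s): [2.79, 2.79, 3.14, 3.14, 3.14, 3.14].

## Interface

Orientations are given as a unit quaternion [x, y, z, w].
In Python, from rig import robot gives the robot as it stands. The module is installed in compiled form; this text tells all that it offers.
- The arm moves only by the tool play_rows, never from a script. Its arguments are lists of equal length, an entry for each row: "gripper": the closure, from -1 (fully open) to 1 (shut); "delta_pos": the shift along the tool's x, y, z in cm, a list of three; "turn": the turn, a rotation vector about the tool's x, y, z in rad, a list of three. A call has 1 to 12 rows; each row is the pose to reach, as a shift and turn from the pose commanded when the call began, along the tool's axes at that moment; what a row does not reach only later rows make up. A row lasts 1/8 s, in which the tool goes at most 62.5 mm and 10.7 degrees, less where a joint would pass 70% of its speed; a pose out of reach is approached as far as the arm can. A call with a gripper value outside its range is refused whole. The fingers move at their own pace and stop on an object; "squeeze" is the grip in N (left out, the last holds). Time passes only in rows, so rows that repeat a pose let the fingers close. It gives the time, the measured TCP pose, the force, the opening and the grip force at its end, in the units of the state.
- robot.get_obs(): the state, without advancing time (a new reading comes with each control period).
- robot.camera(name): name is "scene" or "top"; returns a dict with "color" (480x640x3 uint8, red, green, blue), "vfov" (degrees; the focal length in pixels is half the picture's height over the tangent of half this angle, whatever the lens; pixels are square), "cx", "cy" (the principal point, pixels), "R" (3x3) and "t" (3): a world point X has camera coordinates R X + t. Camera axes: x right, y down, z forward; pixel columns grow to the right and rows downward; lengths in m; the calibration is good to about 2 mm. A picture is of the moment at which its call begins. There is no depth.
- robot.hand_in(): hands the job in; it is judged then, once.
The state is a dict: "time": time; "q": joint angles; "joint_velocities": joint speeds; "joint_torque": joint torques, N m; "position": TCP position; "tool_rot": TCP orientation; "ft_force": force on the tool from outside, world axes, zero at the start; "moment": the same for the moment, N m; "grip_width": finger opening in m; "grip_force": force on a finger pad.
Only numpy, scipy, OpenCV 4.12 (cv2) and the standard library are available. Lean on these libraries where they do the work, as an engineer would, in place of code of your own. Each camera call takes 0.05 s, during which the arm holds its last target. There are 200 camera calls.

## Task

Clear the used caps off the glass stage: sweep the three loose blue caps across the glass with your fingertips and off its edge, so that they drop into the yellow waste tray standing under that edge. Only push them: do not lift or carry a cap, and do not flick it through the air. Leave the well plate with its seated caps, the amber vial, the vial block and the tray where they are.

Things in the scene. Friction and masses are not known exactly. Their poses are not given: they have to be found in the camera images.
- stage: fixed glass bridge stage: a level greenish glass plate 240 mm (x) by 320 mm (y) and 8 mm thick on four steel legs, standing on the bench. Origin on the bench under the middle of the plate; the glass's top is 90 mm and its underside 82 mm above the bench, its short edges are at stage y = +160 and -160 mm. The top has no rim. It stands within 0.18 rad of square to the robot
- waste_tray: yellow open waste tray, 200 mm (x) by 140 mm (y) by 55 mm high, walls and floor 4 mm, 0.7 kg, loose on the bench. Origin at the centre of its underside, axes parallel to the stage's. It stands at one or the other short edge of the stage (stage y about +218 or -218 mm, x -10 mm), with its near wall tucked 12 mm in under the edge of the glass
- cap1: used screw cap of a well, lying loose on the glass at the start: a blue ribbed disc 18 mm across and 10 mm high with a white spot on top, 10 to 20 g. Origin at its centre (5 mm above the glass at the start), z along its axis. Cap centres start at least 60 mm apart, on the half of the stage nearer the robot: stage x -85 to -20 mm, within 120 mm of the stage's middle in stage y
- cap2: another such cap, the same in every way
- cap3: another such cap, the same in every way
- well_plate: bystander: white 24-well plate, 85.5 mm (x) by 127.8 mm (y), 24 mm high, with blue caps seated on all but three of its wells, loose on the far half of the glass, 0.12 kg. Origin at the centre of its underside; its near side lies at stage x of 15 mm or more
- vial: bystander: amber glass vial with a white cap, 22 mm across and 46 mm high, standing loose on the far half of the glass, beside the plate (stage x 62 to 70 mm). Origin at the centre of its underside, z up its axis
- vial_block: bystander: aluminium block 160 mm (x) by 110 mm (y) with fifteen small vials under black caps, 62 mm high in all, loose on the bench close by the other short edge of the stage, away from the waste tray. Origin at the centre of its underside

How it is judged:
By the outcome, as a careful person would: the job done as asked, in the order asked, and still so for the second after the job is handed in, with the robot touching nothing.
It also fails if it takes over 51 s, if anything falls off the work surface, if the arm or the gripper's body presses on something with over 40 N, if the wrist force passes 120 N, or if a joint passes its speed limit or range.

## Working session

There is one attempt and no reset: what is moved stays moved. The work goes in short steps, Python scripts to look and compute and a tool call to move; the robot and the scene stay as the last step left them, time stands still between calls to the robot, and variables do not carry over. Pictures are saved under pics/ and viewed, at most 10 in all, crops included, and the job is handed in when it is done.

Besides the shell and the picture viewer there is one more tool, called after "Emit:" as name(argument=value, ...), one argument or row to a line, values as JSON. play_rows: Moves the arm, as the interface text tells. Its arguments: {"type":"object","properties":{"gripper":{"type":"array","items":{"type":"number"}},"delta_pos":{"type":"array","items":{"type":"array","items":{"type":"number"}}},"turn":{"type":"array","items":{"type":"array","items":{"type":"number"}}},"squeeze":{"type":"number"}},"required":["gripper","delta_pos","turn"]}

```bash
mkdir -p pics
python3 - <<'E'
from rig import robot
import cv2,pickle
o=robot.get_obs(); print(o['position'],o['tool_rot'],o['grip_width'],o['time'])
for n in('scene','top'):
    c=robot.camera(n); pickle.dump(c,open(n+'.pkl','wb')); cv2.imwrite(f'pics/{n}.png',c['color'][:,:,::-1]); print(n,c['vfov'],c['cx'],c['cy'],c['R'],c['t'])
E
```

```text
[ 0.18389988 -0.59645309  0.18176062] [ 9.88861393e-01  1.48835151e-01  2.78862961e-05 -1.11441476e-03] 0.08695816604332683 0.0
scene 57.15972685108066 314.7839205406216 233.2982162612157 [[ 0.34621672  0.93813994 -0.0052375 ]
 [ 0.69154768 -0.25897743 -0.6743089 ]
 [-0.63395251  0.22983503 -0.73843082]] [-0.24310992 -0.33781283  1.09123909]
top 51.319997070219216 320.88698670764734 243.69331967899635 [[ 9.55465007e-04 -9.99905152e-01  1.37395302e-02]
 [-9.98359529e-01 -1.74036997e-03 -5.72295630e-02]
 [ 5.72480467e-02 -1.36623100e-02 -9.98266499e-01]] [0.01252347 0.61036909 1.02418115]
```

View pics/top.png

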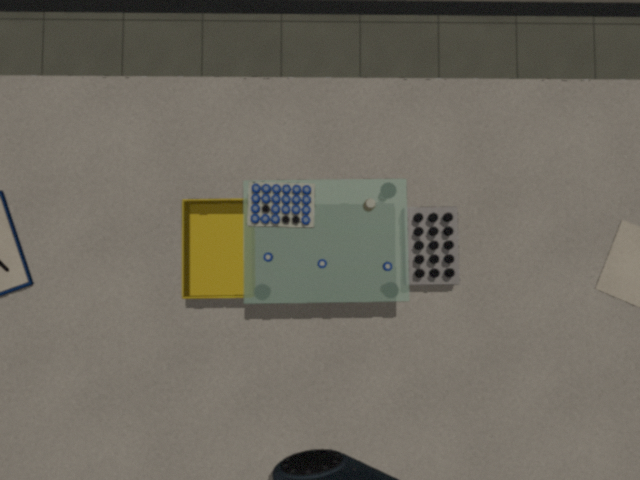

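View pics/scene.png

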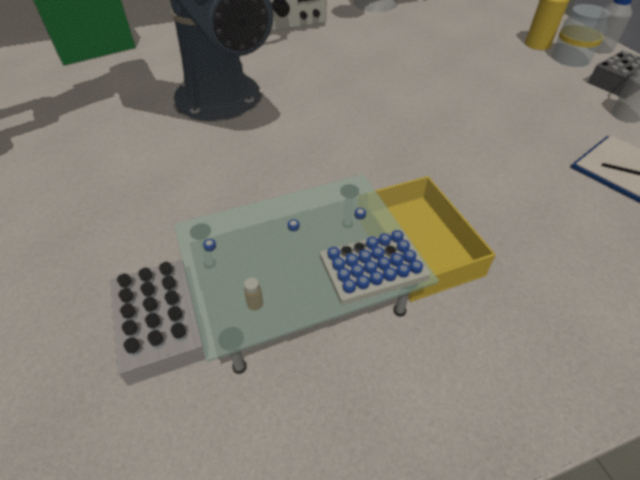

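The top view shows the tray at the +y edge (left, columns 183-245) and the caps near (268,257), (322,264) and (387,266). The plate is at (282,205), the vial at (370,204) and the block at (434,245).

```bash
cat > h.py <<'E'
import numpy as np,cv2,pickle
def ray(c,u,v,z):
    f=240/np.tan(np.radians(c['vfov']/2)); d=c['R'].T@np.array([(u-c['cx'])/f,(v-c['cy'])/f,1]); o=-c['R'].T@c['t']
    return o+d*(z-o[2])/d[2]
def blobs(c):
    h=cv2.cvtColor(c['color'],cv2.COLOR_RGB2HSV)
    m=((h[:,:,0]>100)&(h[:,:,0]<130)&(h[:,:,1]>110)&(h[:,:,2]>50)).astype(np.uint8)
    m=cv2.morphologyEx(m,cv2.MORPH_CLOSE,np.ones((5,5)))
    n,l,s,ce=cv2.connectedComponentsWithStats(m)
    return [(ce[i],s[i,4]) for i in range(1,n) if s[i,4]>25]
E
python3 - <<'E'
from h import *
for n in('top','scene'):
    c=pickle.load(open(n+'.pkl','rb'))
    print(n)
    for ce,a in blobs(c): print(ce.round(1),a,ray(c,*ce,.097).round(4))
    cs={'top':[(245,181),(405,180),(408,300),(244,303)],'scene':[(178,221),(364,178),(437,282),(210,350)]}[n]
    for p in cs: print('corner',p,ray(c,*p,.09).round(4))
c=pickle.load(open('top.pkl','rb'))
for p in [(182,199),(182,299),(245,299)]: print('tray',ray(c,*p,.055).round(4))
for p in [(250,227),(314,227),(314,184)]: print('plate',ray(c,*p,.114).round(4))
print('vial',ray(c,370,203,.136), 'block',[ray(c,*p,.04).round(3) for p in[(410,206),(410,284)]])
im=cv2.resize(c['color'][165:315,175:475,::-1],None,fx=2.6,fy=2.6,interpolation=cv2.INTER_CUBIC); cv2.imwrite('pics/crop.png',im)
E
```

```text
top
[280.7 201.5] 1667 [0.6874 0.0921 0.097 ]
[ 15.1 251.9] 248 [0.589  0.5978 0.097 ]
[267.6 256.7] 53 [0.5806 0.1166 0.097 ]
[321.7 263.2] 51 [0.5682 0.0129 0.097 ]
[387.  265.8] 54 [ 0.5634 -0.1129  0.097 ]
corner (245, 181) [0.7283 0.1624 0.09  ]
corner (405, 180) [ 0.7314 -0.1503  0.09  ]
corner (408, 300) [ 0.4975 -0.154   0.09  ]
corner (244, 303) [0.4917 0.162  0.09  ]
scene
[622.7   1.4] 58 [0.0726 1.1563 0.097 ]
[606.  182.3] 249 [0.6591 0.5257 0.097 ]
[360.  214.9] 34 [0.5863 0.1171 0.097 ]
[293.2 226.6] 40 [0.5736 0.0136 0.097 ]
[375.5 263.5] 2041 [0.6805 0.0983 0.097 ]
[209.6 246.1] 47 [ 0.568  -0.1113  0.097 ]
corner (178, 221) [ 0.4938 -0.147   0.09  ]
corner (364, 178) [0.5022 0.1629 0.09  ]
corner (437, 282) [0.7338 0.1656 0.09  ]
corner (210, 350) [ 0.7262 -0.1431  0.09  ]
tray [0.6978 0.2934 0.055 ]
tray [0.4975 0.2901 0.055 ]
tray [0.4975 0.165  0.055 ]
plate [0.6362 0.1488 0.114 ]
plate [0.6365 0.0277 0.114 ]
plate [0.7186 0.0279 0.114 ]
vial [ 0.67945313 -0.07623219  0.136     ] block [array([ 0.687, -0.169,  0.04 ]), array([ 0.527, -0.168,  0.04 ])]
```

View pics/crop.png

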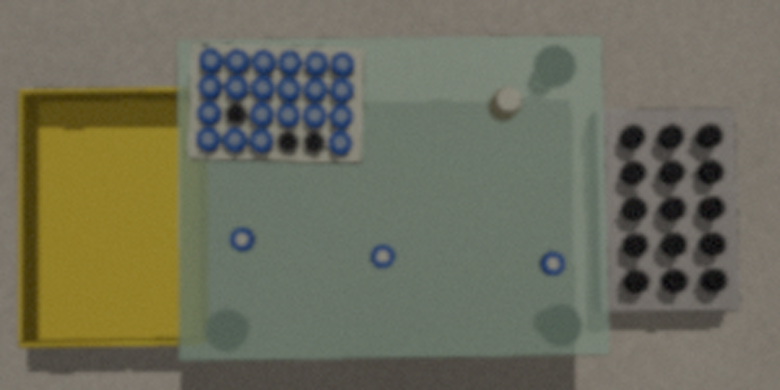

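Tray edge is at world y≈0.163 and the stage is nearly square to the robot. The caps sit at about (0.583, 0.117), (0.571, 0.013) and (0.566, −0.112). I'll use nearly shut fingers (about a 10 mm gap, in line along world x) as a broom and sweep the caps one at a time along +y.

Emit:
play_rows(
  gripper=[0.77,0.77,0.77,0.77,0.77,0.77,0.77,0.77,0.77,0.77,0.77,0.77],
  delta_pos=[
    [1.7,-1.6,0],
    [5.2,-4.7,0],
    [9.2,-8.3,0],
    [13.3,-12,0],
    [17.3,-15.6,0],
    [21.4,-19.2,0],
    [25.4,-22.9,0],
    [29.5,-26.5,0],
    [33.5,-30.2,0],
    [37.6,-33.8,0],
    [41.6,-37.4,0],
    [45.7,-41.1,0],
  ],
  turn=[
    [0,0,-0.1],
    [0,0,-0.2],
    [0,0,-0.3],
    [0,0,-0.4],
    [0,0,-0.5],
    [0,0,-0.6],
    [0,0,-0.7],
    [0,0,-0.8],
    [0,0,-0.9],
    [0,0,-1.0],
    [0,0,-1.15],
    [0,0,-1.27],
  ],
)

```text
time: 1.6
position: [0.5003, -0.0683, 0.1826]
tool_rot: [0.706, 0.708, -0.0, -0.0]
ft_force: [0.8, -1.0, 0.4]
grip_width: 0.0101
grip_force: 0.0
```

Emit:
play_rows(
  gripper=[0.77,0.77,0.77,0.77,0.77,0.77,0.77,0.77,0.77,0.77,0.77],
  delta_pos=[
    [4,2.2,0],
    [8,4.5,0],
    [12,6.5,0],
    [15,8.1,0.5],
    [15,8.3,2.5],
    [15,8.3,4.5],
    [15,8.3,6.3],
    [15,8.3,7.6],
    [15,8.3,8.4],
    [15,8.3,8.8],
    [15,8.3,8.8],
  ],
  turn=[
    [0,0,0],
    [0,0,0],
    [0,0,0],
    [0,0,0],
    [0,0,0],
    [0,0,0],
    [0,0,0],
    [0,0,0],
    [0,0,0],
    [0,0,0],
    [0,0,0],
  ],
)

```text
time: 2.98
position: [0.5832, 0.0798, 0.0949]
tool_rot: [0.708, 0.706, 0.0, 0.0]
ft_force: [-0.6, 0.1, 0.2]
grip_width: 0.0096
grip_force: 0.0
```

Run:
```python
from rig import robot
from h import *
print(robot.get_obs()['position'])
for n in('top','scene'):
    c=robot.camera(n); cv2.imwrite(f'pics/{n}2.png',c['color'][:,:,::-1])
    for ce,a in blobs(c): print(n,ce.round(1),a,ray(c,*ce,.097).round(4))
cv2.imwrite('pics/s2.png',cv2.resize(c['color'][130:330,150:450,::-1],None,fx=2.6,fy=2.6))
```

```text
[0.58321582 0.07983518 0.09485332]
top [277.5 194.6] 637 [0.7008 0.0984 0.097 ]
top [ 14.8 249.2] 282 [0.5942 0.5984 0.097 ]
top [387.  265.8] 53 [ 0.5633 -0.1129  0.097 ]
scene [622.8   1.3] 59 [0.0723 1.1569 0.097 ]
scene [606.  182.3] 245 [0.6589 0.5257 0.097 ]
scene [358.9 214.5] 35 [0.5849 0.116  0.097 ]
scene [293.4 226.5] 38 [0.5736 0.0139 0.097 ]
scene [375.5 263.4] 1962 [0.6803 0.0983 0.097 ]
scene [209.5 246.1] 44 [ 0.568  -0.1114  0.097 ]
```

View pics/s2.png

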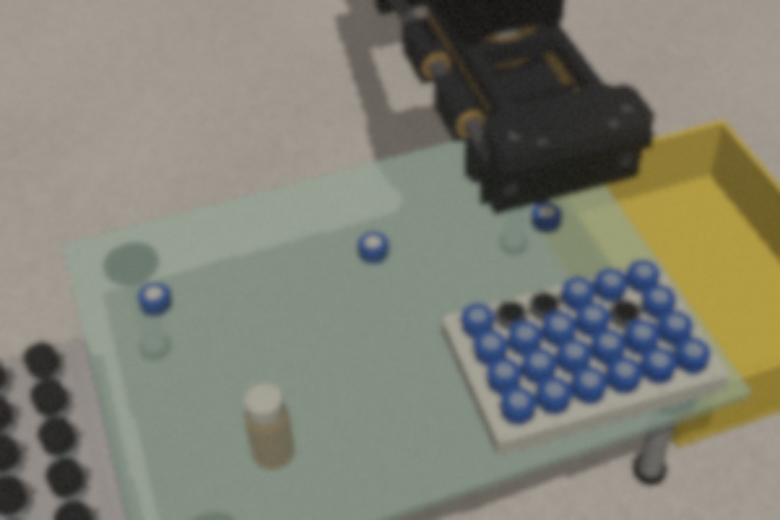

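The caps are undisturbed, and the gripper stands behind cap 1 (cap at (545,215) in the crop). Pushing cap 1 off the edge.

Emit:
play_rows(
  gripper=[0.77,0.77,0.77,0.77,0.77,0.77,0.77,0.77,0.77,0.77,0.77,0.77],
  delta_pos=[
    [0.6,0,0],
    [1.2,0,0],
    [1.9,0,0],
    [2.7,0,0],
    [3.5,0,0],
    [4.3,0,0],
    [5.1,0,0],
    [5.9,0,0],
    [6.7,0,0],
    [7.5,0,0],
    [8.2,0,0],
    [8.9,0,0],
  ],
  turn=[
    [0,0,0],
    [0,0,0],
    [0,0,0],
    [0,0,0],
    [0,0,0],
    [0,0,0],
    [0,0,0],
    [0,0,0],
    [0,0,0],
    [0,0,0],
    [0,0,0],
    [0,0,0],
  ],
)

```text
time: 4.58
position: [0.5832, 0.1693, 0.0947]
tool_rot: [0.708, 0.706, -0.0, 0.0]
ft_force: [0.2, 0.6, 0.3]
grip_width: 0.0099
grip_force: 0.0
```

```bash
cat > look.py <<'E'
from rig import robot
from h import *
import sys
o=robot.get_obs(); print(o['position'],o['time'],o['ft_force'].round(1) if hasattr(o['ft_force'],'round') else o['ft_force'])
for n in('top','scene'):
    c=robot.camera(n); cv2.imwrite(f'pics/{n}{sys.argv[1]}.png',c['color'][:,:,::-1])
    for ce,a in blobs(c): print(n,ce.round(1),a,ray(c,*ce,.097).round(4))
    cv2.imwrite(f'pics/{n}c{sys.argv[1]}.png',cv2.resize(c['color'][130:330,150:500,::-1],None,fx=2.2,fy=2.2))
E
python3 look.py 3
```

```text
[0.5832464  0.16933193 0.09474952] 4.575 [0.2 0.6 0.3]
top [280.2 201.9] 1611 [0.6865 0.0931 0.097 ]
top [ 14.8 249.1] 283 [0.5945 0.5985 0.097 ]
top [267.6 256.7] 53 [0.5806 0.1166 0.097 ]
top [387.  265.8] 51 [ 0.5634 -0.1128  0.097 ]
scene [622.9   1.3] 58 [0.0725 1.1571 0.097 ]
scene [606.1 182.4] 244 [0.6593 0.5257 0.097 ]
scene [359.7 214.8] 39 [0.5859 0.1168 0.097 ]
scene [293.5 226.8] 36 [0.5743 0.0138 0.097 ]
scene [375.1 263.5] 1940 [0.6802 0.0978 0.097 ]
scene [209.5 246.2] 43 [ 0.5682 -0.1115  0.097 ]
```

Run:
```python
from h import *
T=pickle.load(open('top.pkl','rb'));S=pickle.load(open('scene.pkl','rb'))
def P(c):
    f=240/np.tan(np.radians(c['vfov']/2)); return np.array([[f,0,c['cx']],[0,f,c['cy']],[0,0,1]])@np.c_[c['R'],c['t']]
a=np.array([(267.6,256.7),(321.7,263.2),(387,265.8)]).T;b=np.array([(360,214.9),(293.2,226.6),(209.6,246.1)]).T
X=cv2.triangulatePoints(P(T),P(S),a,b);print((X[:3]/X[3]).T.round(4))
```

```text
[[ 0.5812  0.1182  0.0918]
 [ 0.5686  0.0137  0.0919]
 [ 0.5636 -0.1125  0.0926]]
```

View pics/scenec3.png

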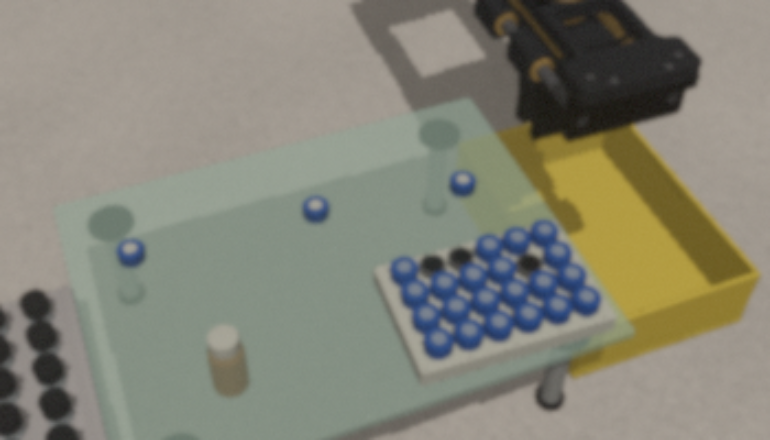

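View pics/topc3.png

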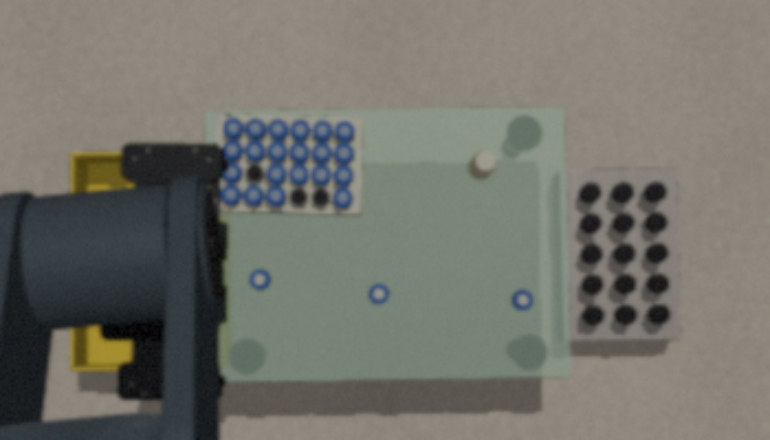

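Run:
```python
from rig import robot
from h import *
for n in('top','scene'):
    c=robot.camera(n); f=240/np.tan(np.radians(c['vfov']/2))
    print(n,'cam',-c['R'].T@c['t'])
    for X in [(.5832,.1693,.0947),(.5832,.1693,.165),(.678,.1693,.165),(.488,.1693,.165),(.581,.117,.095),(.581,.117,.08)]:
        p=c['R']@np.array(X)+c['t']; print(X,(f*p[:2]/p[2]+[c['cx'],c['cy']]).round(1))
cv2.imwrite('pics/s3z.png',cv2.resize(c['color'][110:250,290:490,::-1],None,fx=4,fy=4,interpolation=cv2.INTER_CUBIC))
```

```text
top cam [0.55072346 0.02757723 1.05716482]
(0.5832, 0.1693, 0.0947) [240.3 255.3]
(0.5832, 0.1693, 0.165) [234.5 254. ]
(0.678, 0.1693, 0.165) [235.1 201.2]
(0.488, 0.1693, 0.165) [233.9 307.7]
(0.581, 0.117, 0.095) [267.5 256.5]
(0.581, 0.117, 0.08) [268.3 256.8]
scene cam [ 1.00957616 -0.11021975  0.57674109]
(0.5832, 0.1693, 0.0947) [389.5 206.4]
(0.5832, 0.1693, 0.165) [395.3 171.5]
(0.678, 0.1693, 0.165) [428.7 215. ]
(0.488, 0.1693, 0.165) [367.6 135.3]
(0.581, 0.117, 0.095) [358.4 213.6]
(0.581, 0.117, 0.08) [357.8 220.4]
```

View pics/s3z.png

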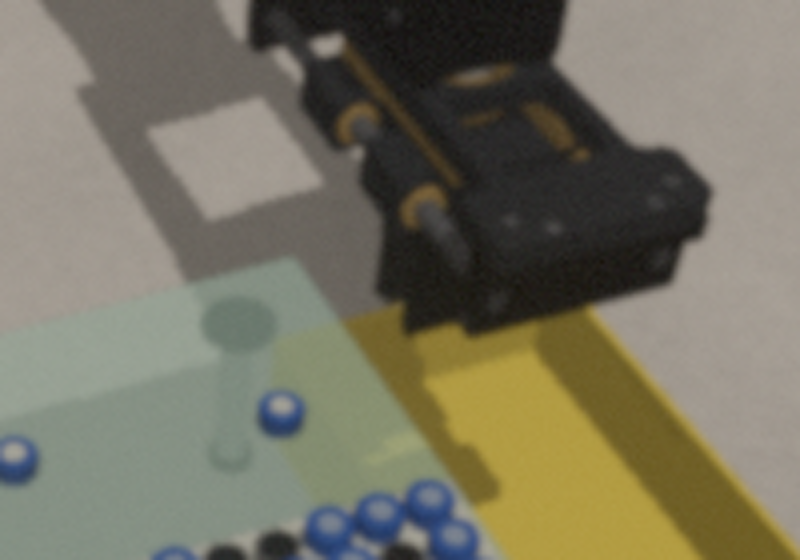

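Cap 1 is still at (281,412) in the crop, so the tips passed over it without contact. The fingertips look 2–3 cm higher than reported: visible at about (410,330), expected at (398,386). I'll go back behind cap 1 and descend in small steps while watching the force.

Emit:
play_rows(
  gripper=[0.77,0.77,0.77,0.77,0.77,0.77,0.77],
  delta_pos=[
    [0,0,-2],
    [-2,0,-4],
    [-5,0,-4],
    [-8,0,-4],
    [-10.3,0,-3],
    [-10.5,0,-1],
    [-10.5,0,0],
  ],
  turn=[
    [0,0,0],
    [0,0,0],
    [0,0,0],
    [0,0,0],
    [0,0,0],
    [0,0,0],
    [0,0,0],
  ],
)

```text
time: 5.65
position: [0.5827, 0.0621, 0.0946]
tool_rot: [0.709, 0.706, -0.0, -0.0]
ft_force: [-0.5, 0.2, -0.5]
grip_width: 0.0104
grip_force: 0.0
```

Emit:
play_rows(
  gripper=[0.77,0.77,0.77],
  delta_pos=[
    [0,0,0.1],
    [0,0,0.2],
    [0,0,0.2],
  ],
  turn=[
    [0,0,0],
    [0,0,0],
    [0,0,0],
  ],
)

```text
time: 6.02
position: [0.5835, 0.0641, 0.0933]
tool_rot: [0.708, 0.707, 0.0, 0.0]
ft_force: [0.8, -0.1, -0.3]
grip_width: 0.0098
grip_force: 0.0
```

Emit:
play_rows(
  gripper=[0.77,0.77,0.77],
  delta_pos=[
    [0,0,0.1],
    [0,0,0.2],
    [0,0,0.2],
  ],
  turn=[
    [0,0,0],
    [0,0,0],
    [0,0,0],
  ],
)

```text
time: 6.4
position: [0.583, 0.0639, 0.0907]
tool_rot: [0.708, 0.706, -0.0, -0.0]
ft_force: [-0.0, 0.4, 0.2]
grip_width: 0.0101
grip_force: 0.0
```

Emit:
play_rows(
  gripper=[0.77,0.77,0.77],
  delta_pos=[
    [0,0,0.1],
    [0,0,0.2],
    [0,0,0.2],
  ],
  turn=[
    [0,0,0],
    [0,0,0],
    [0,0,0],
  ],
)

```text
time: 6.78
position: [0.5829, 0.0639, 0.0886]
tool_rot: [0.708, 0.706, -0.0, -0.0]
ft_force: [-0.0, 0.1, -0.4]
grip_width: 0.0103
grip_force: 0.0
```

Emit:
play_rows(
  gripper=[0.77,0.77,0.77],
  delta_pos=[
    [0,0,0.1],
    [0,0,0.2],
    [0,0,0.2],
  ],
  turn=[
    [0,0,0],
    [0,0,0],
    [0,0,0],
  ],
)

```text
time: 7.15
position: [0.5829, 0.0639, 0.0866]
tool_rot: [0.708, 0.706, -0.0, -0.0]
ft_force: [-0.2, -0.0, 0.4]
grip_width: 0.0099
grip_force: 0.0
```

Emit:
play_rows(
  gripper=[0.77,0.77,0.77,0.77],
  delta_pos=[
    [0,0,0.2],
    [0,0,0.4],
    [0,0,0.5],
    [0,0,0.5],
  ],
  turn=[
    [0,0,0],
    [0,0,0],
    [0,0,0],
    [0,0,0],
  ],
)

```text
time: 7.65
position: [0.5829, 0.0639, 0.0816]
tool_rot: [0.708, 0.706, -0.0, -0.0]
ft_force: [-0.4, -0.6, -0.3]
grip_width: 0.0103
grip_force: 0.0
```

Run:
```python
from rig import robot
from h import *
c=robot.camera('scene'); f=240/np.tan(np.radians(c['vfov']/2))
o=robot.get_obs();print(o['position'],o['ft_force'])
im=cv2.resize(c['color'][130:270,270:470,::-1],None,fx=4,fy=4,interpolation=cv2.INTER_CUBIC)
im=np.clip(im.astype(float)*1.6,0,255).astype(np.uint8)
for i,z in enumerate((.09,.1,.11,.12,.13)):
    P=[]
    for dx,dy in((-.02,-.0095),(.02,-.0095),(.02,.0095),(-.02,.0095)):
        p=c['R']@np.array([.583+dx,.0639+dy,z])+c['t']; P.append((f*p[:2]/p[2]+[c['cx']-270,c['cy']-130])*4)
    print(z,np.round(P).tolist())
cv2.imwrite('pics/s4z.png',im)
```

```text
[0.58302608 0.06386397 0.08170096] [-0.51556109 -0.97620932 -0.03182036]
0.09 [[185.0, 353.0], [223.0, 425.0], [270.0, 412.0], [231.0, 341.0]]
0.1 [[185.0, 335.0], [223.0, 407.0], [271.0, 394.0], [232.0, 322.0]]
0.11 [[185.0, 316.0], [223.0, 388.0], [272.0, 375.0], [232.0, 304.0]]
0.12 [[185.0, 297.0], [224.0, 369.0], [273.0, 356.0], [232.0, 284.0]]
0.13 [[185.0, 277.0], [224.0, 350.0], [274.0, 336.0], [233.0, 265.0]]
```

View pics/s4z.png

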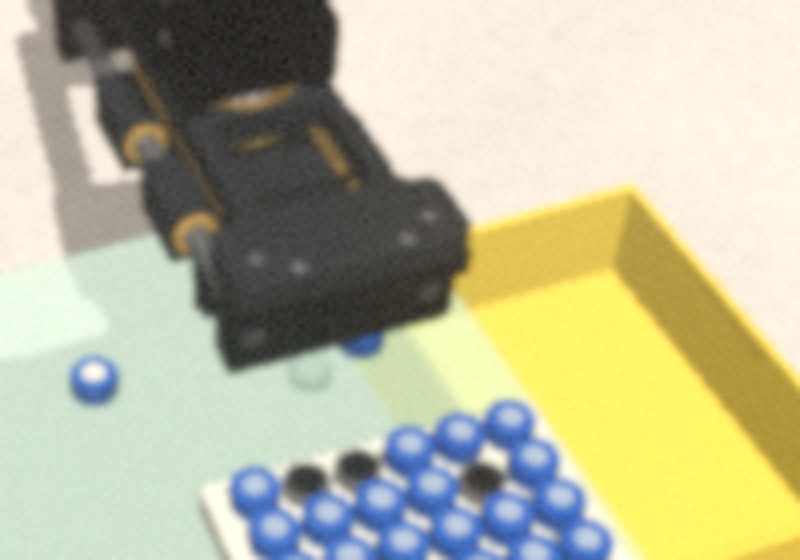

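Run:
```python
from h import *
c=pickle.load(open('scene.pkl','rb')); f=240/np.tan(np.radians(c['vfov']/2))
for X in [(.678,.0264),(.66,.0264),(.64,.0264),(.62,.0264),(.603,.0544),(.563,.0544)]:
  for z in (.11,.13,.15,.17):
    p=c['R']@np.array([*X,z])+c['t']; print(X,z,np.round((f*p[:2]/p[2]+[c['cx']-270,c['cy']-130])*4))
```

```text
(0.678, 0.0264) 0.11 [227. 564.]
(0.678, 0.0264) 0.13 [228. 526.]
(0.678, 0.0264) 0.15 [229. 486.]
(0.678, 0.0264) 0.17 [230. 444.]
(0.66, 0.0264) 0.11 [207. 524.]
(0.66, 0.0264) 0.13 [208. 486.]
(0.66, 0.0264) 0.15 [208. 446.]
(0.66, 0.0264) 0.17 [209. 404.]
(0.64, 0.0264) 0.11 [187. 482.]
(0.64, 0.0264) 0.13 [187. 444.]
(0.64, 0.0264) 0.15 [187. 403.]
(0.64, 0.0264) 0.17 [186. 361.]
(0.62, 0.0264) 0.11 [167. 441.]
(0.62, 0.0264) 0.13 [166. 403.]
(0.62, 0.0264) 0.15 [166. 363.]
(0.62, 0.0264) 0.17 [165. 320.]
(0.603, 0.0544) 0.11 [223. 388.]
(0.603, 0.0544) 0.13 [224. 350.]
(0.603, 0.0544) 0.15 [225. 309.]
(0.603, 0.0544) 0.17 [226. 267.]
(0.563, 0.0544) 0.11 [185. 316.]
(0.563, 0.0544) 0.13 [185. 277.]
(0.563, 0.0544) 0.15 [185. 237.]
(0.563, 0.0544) 0.17 [185. 194.]
```

The visible finger bottom, at (200,312) in the crop, is at z≈0.11 while the TCP reads 0.082. So the reading is about 3 cm low, and the body is still high above the plate. Continuing the guarded descent.

Emit:
play_rows(
  gripper=[0.77,0.77,0.77,0.77,0.77],
  delta_pos=[
    [0,0,0.3],
    [0,0,0.6],
    [0,0,0.8],
    [0,0,1.0],
    [0,0,1.0],
  ],
  turn=[
    [0,0,0],
    [0,0,0],
    [0,0,0],
    [0,0,0],
    [0,0,0],
  ],
)

```text
time: 8.32
position: [0.5829, 0.0639, 0.0715]
tool_rot: [0.708, 0.706, -0.0, -0.0]
ft_force: [0.4, -0.3, 0.3]
grip_width: 0.0101
grip_force: 0.0
```

Emit:
play_rows(
  gripper=[0.77,0.77,0.77],
  delta_pos=[
    [0,0,0.1],
    [0,0,0.2],
    [0,0,0.2],
  ],
  turn=[
    [0,0,0],
    [0,0,0],
    [0,0,0],
  ],
)

```text
time: 8.7
position: [0.583, 0.0639, 0.0697]
tool_rot: [0.708, 0.706, -0.0, -0.0]
ft_force: [0.3, 0.9, 0.5]
grip_width: 0.0103
grip_force: 0.0
```

Emit:
play_rows(
  gripper=[0.77,0.77,0.77],
  delta_pos=[
    [0,0,0.1],
    [0,0,0.2],
    [0,0,0.2],
  ],
  turn=[
    [0,0,0],
    [0,0,0],
    [0,0,0],
  ],
)

```text
time: 9.07
position: [0.583, 0.0639, 0.0676]
tool_rot: [0.708, 0.706, -0.0, -0.0]
ft_force: [0.2, 0.7, -0.3]
grip_width: 0.0104
grip_force: 0.0
```

Emit:
play_rows(
  gripper=[0.77,0.77,0.77],
  delta_pos=[
    [0,0,0.1],
    [0,0,0.2],
    [0,0,0.2],
  ],
  turn=[
    [0,0,0],
    [0,0,0],
    [0,0,0],
  ],
)

```text
time: 9.45
position: [0.5829, 0.0639, 0.0656]
tool_rot: [0.708, 0.706, -0.0, -0.0]
ft_force: [0.9, -0.0, 0.2]
grip_width: 0.01
grip_force: 0.0
```

Emit:
play_rows(
  gripper=[0.77,0.77,0.77],
  delta_pos=[
    [0,0,0.1],
    [0,0,0.15],
    [0,0,0.15],
  ],
  turn=[
    [0,0,0],
    [0,0,0],
    [0,0,0],
  ],
)

```text
time: 9.82
position: [0.583, 0.0639, 0.0642]
tool_rot: [0.708, 0.706, -0.0, -0.0]
ft_force: [0.0, -0.1, 0.5]
grip_width: 0.0101
grip_force: 0.0
```

Emit:
play_rows(
  gripper=[0.77,0.77,0.77],
  delta_pos=[
    [0,0,0.1],
    [0,0,0.15],
    [0,0,0.15],
  ],
  turn=[
    [0,0,0],
    [0,0,0],
    [0,0,0],
  ],
)

```text
time: 10.2
position: [0.583, 0.0639, 0.0627]
tool_rot: [0.708, 0.706, -0.0, -0.0]
ft_force: [-0.0, -0.1, -0.0]
grip_width: 0.0098
grip_force: 0.0
```

Emit:
play_rows(
  gripper=[0.77,0.77,0.77],
  delta_pos=[
    [0,0,0.1],
    [0,0,0.15],
    [0,0,0.15],
  ],
  turn=[
    [0,0,0],
    [0,0,0],
    [0,0,0],
  ],
)

```text
time: 10.58
position: [0.583, 0.0639, 0.0612]
tool_rot: [0.708, 0.706, -0.0, -0.0]
ft_force: [-0.1, -0.6, 0.1]
grip_width: 0.01
grip_force: 0.0
```

Emit:
play_rows(
  gripper=[0.77,0.77,0.77],
  delta_pos=[
    [0,0,0.1],
    [0,0,0.15],
    [0,0,0.15],
  ],
  turn=[
    [0,0,0],
    [0,0,0],
    [0,0,0],
  ],
)

```text
time: 10.95
position: [0.583, 0.0639, 0.0597]
tool_rot: [0.708, 0.706, -0.0, -0.0]
ft_force: [1.2, -0.2, -0.1]
grip_width: 0.01
grip_force: 0.0
```

Emit:
play_rows(
  gripper=[0.77,0.77,0.77],
  delta_pos=[
    [0,0,0.1],
    [0,0,0.15],
    [0,0,0.15],
  ],
  turn=[
    [0,0,0],
    [0,0,0],
    [0,0,0],
  ],
)

```text
time: 11.32
position: [0.583, 0.0639, 0.0582]
tool_rot: [0.708, 0.706, -0.0, -0.0]
ft_force: [1.1, -0.1, -0.0]
grip_width: 0.0098
grip_force: 0.0
```

Run:
```python
from rig import robot
from h import *
c=robot.camera('scene'); f=240/np.tan(np.radians(c['vfov']/2))
o=robot.get_obs();print(o['position'],o['ft_force'],o['q'])
im=cv2.resize(c['color'][150:250,270:400,::-1],None,fx=6,fy=6,interpolation=cv2.INTER_CUBIC)
im=np.clip(im.astype(float)*2.2,0,255).astype(np.uint8)
for z in (.08,.09,.1,.11):
    P=[]
    for dx,dy in((-.02,-.0095),(-.005,-.0095),(.02,-.0095)):
        p=c['R']@np.array([.583+dx,.0639+dy,z])+c['t']; P.append((f*p[:2]/p[2]+[c['cx']-270,c['cy']-150])*6)
    print(z,np.round(P).tolist())
cv2.imwrite('pics/s5z.png',im)
```

```text
[0.5830166  0.06388711 0.05821779] [-0.29793245  0.12540668  0.2614968 ] [-8.12787227e-02  6.42839742e-01  1.63571976e+00  4.14845588e-05
  8.63102926e-01 -7.92722631e-02]
0.08 [[278.0, 436.0], [298.0, 476.0], [334.0, 544.0]]
0.09 [[278.0, 409.0], [299.0, 449.0], [334.0, 518.0]]
0.1 [[278.0, 382.0], [299.0, 422.0], [335.0, 490.0]]
0.11 [[278.0, 354.0], [299.0, 394.0], [335.0, 462.0]]
```

View pics/s5z.png

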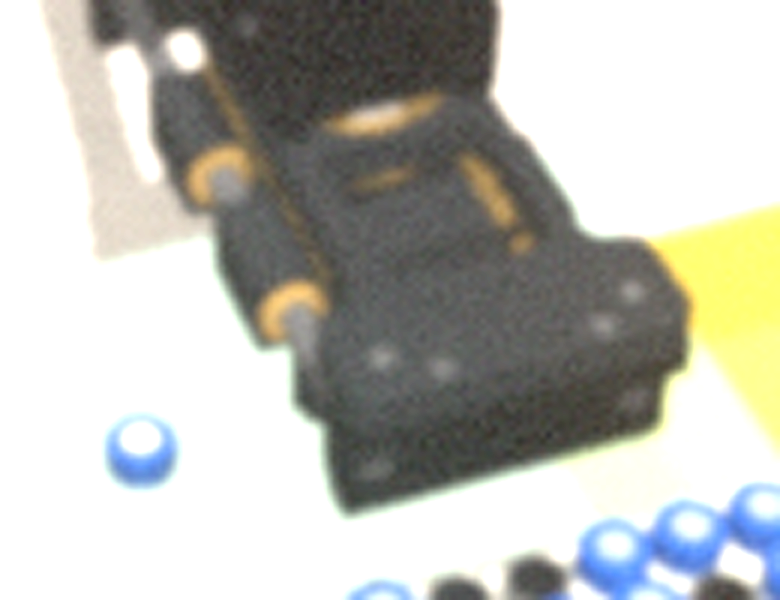

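Emit:
play_rows(
  gripper=[0.77,0.77,0.77],
  delta_pos=[
    [0,0,0.1],
    [0,0,0.2],
    [0,0,0.2],
  ],
  turn=[
    [0,0,0],
    [0,0,0],
    [0,0,0],
  ],
)

```text
time: 11.75
position: [0.5829, 0.0639, 0.0561]
tool_rot: [0.708, 0.706, -0.0, -0.0]
ft_force: [0.0, -0.4, 0.6]
grip_width: 0.0101
grip_force: 0.0
```

Emit:
play_rows(
  gripper=[0.77,0.77,0.77],
  delta_pos=[
    [0,0,0.1],
    [0,0,0.2],
    [0,0,0.2],
  ],
  turn=[
    [0,0,0],
    [0,0,0],
    [0,0,0],
  ],
)

```text
time: 12.12
position: [0.5829, 0.0639, 0.0541]
tool_rot: [0.708, 0.706, -0.0, -0.0]
ft_force: [0.4, -0.6, -0.3]
grip_width: 0.01
grip_force: 0.0
```

Emit:
play_rows(
  gripper=[0.77,0.77,0.77],
  delta_pos=[
    [0,0,0.1],
    [0,0,0.2],
    [0,0,0.2],
  ],
  turn=[
    [0,0,0],
    [0,0,0],
    [0,0,0],
  ],
)

```text
time: 12.5
position: [0.583, 0.0639, 0.0521]
tool_rot: [0.708, 0.706, -0.0, -0.0]
ft_force: [0.7, 0.0, 0.4]
grip_width: 0.01
grip_force: 0.0
```

Emit:
play_rows(
  gripper=[0.77,0.77,0.77],
  delta_pos=[
    [0,0,0.1],
    [0,0,0.2],
    [0,0,0.2],
  ],
  turn=[
    [0,0,0],
    [0,0,0],
    [0,0,0],
  ],
)

```text
time: 12.88
position: [0.5831, 0.0639, 0.0506]
tool_rot: [0.708, 0.706, 0.0, 0.0]
ft_force: [-1.3, -0.1, 3.3]
grip_width: 0.0098
grip_force: 1.8
```

Contact with the glass comes at TCP reading 0.051, so the offset is about +39 mm. I'll work at a reading of about 0.054 (tips 3–4 mm above the glass) and sweep cap 1.

Emit:
play_rows(
  gripper=[0.77,0.77,0.77,0.77,0.77,0.77,0.77,0.77,0.77,0.77,0.77,0.77],
  delta_pos=[
    [0,0,-0.4],
    [1.5,0,-0.4],
    [2.7,0,-0.4],
    [3.4,0,-0.4],
    [4.2,0,-0.4],
    [5.1,0,-0.4],
    [6.0,0,-0.4],
    [6.9,0,-0.4],
    [7.8,0,-0.4],
    [8.7,0,-0.4],
    [9.6,0,-0.4],
    [10.5,0,-0.4],
  ],
  turn=[
    [0,0,0],
    [0,0,0],
    [0,0,0],
    [0,0,0],
    [0,0,0],
    [0,0,0],
    [0,0,0],
    [0,0,0],
    [0,0,0],
    [0,0,0],
    [0,0,0],
    [0,0,0],
  ],
)

```text
time: 14.38
position: [0.5832, 0.1695, 0.0542]
tool_rot: [0.708, 0.706, 0.0, -0.0]
ft_force: [-0.8, 0.7, 0.6]
grip_width: 0.0097
grip_force: 0.0
```

```bash
python3 look.py 6
```

```text
[0.5832439  0.16949076 0.05424261] 14.375 [-0.8  0.7  0.6]
top [280.9 201.7] 1535 [0.687  0.0918 0.097 ]
top [ 15.2 250.2] 281 [0.5924 0.5977 0.097 ]
top [387.  265.8] 51 [ 0.5634 -0.1128  0.097 ]
scene [622.9   1.3] 58 [0.0725 1.1571 0.097 ]
scene [606.1 182.4] 240 [0.6591 0.5257 0.097 ]
scene [293.5 226.7] 38 [0.5739 0.0139 0.097 ]
scene [375.2 263.4] 1980 [0.6801 0.098  0.097 ]
scene [209.6 246.1] 45 [ 0.568  -0.1113  0.097 ]
```

Cap 1 has gone from the glass. Next is cap 2, at (0.570, 0.014).

Emit:
play_rows(
  gripper=[0.77,0.77,0.77,0.77,0.77,0.77,0.77,0.77,0.77,0.77],
  delta_pos=[
    [-0.2,0,-1.5],
    [-2,0,-3.5],
    [-6,-0.5,-3.5],
    [-10.5,-1,-3.5],
    [-15,-1.3,-3.5],
    [-18,-1.3,-3.5],
    [-19.2,-1.3,-2.5],
    [-19.2,-1.3,-1],
    [-19.2,-1.3,0],
    [-19.2,-1.3,0],
  ],
  turn=[
    [0,0,0],
    [0,0,0],
    [0,0,0],
    [0,0,0],
    [0,0,0],
    [0,0,0],
    [0,0,0],
    [0,0,0],
    [0,0,0],
    [0,0,0],
  ],
)

```text
time: 15.72
position: [0.5686, -0.0217, 0.0528]
tool_rot: [0.707, 0.707, -0.001, -0.002]
ft_force: [-0.8, 0.2, -0.3]
grip_width: 0.0104
grip_force: 0.0
```

```bash
python3 look.py 7
```

```text
[ 0.56859901 -0.02166772  0.05276056] 15.725 [-0.8  0.2 -0.3]
top [280.3 201.8] 1609 [0.6868 0.0929 0.097 ]
top [ 14.8 248.6] 285 [0.5955 0.5986 0.097 ]
scene [622.8   1.3] 59 [0.0723 1.1569 0.097 ]
scene [606.  182.3] 243 [0.6591 0.5256 0.097 ]
scene [375.8 263.5] 1996 [0.6806 0.0988 0.097 ]
scene [209.4 246.1] 45 [ 0.568  -0.1115  0.097 ]
```

View pics/scenec7.png

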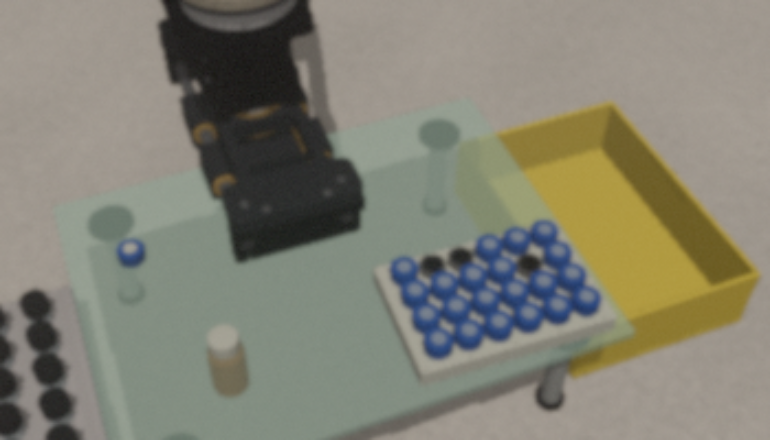

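Arm is behind cap 2, and cap 3 is at (131,252). The plate and vial are unmoved, and the part of the tray nearest the stage is hidden behind the plate in this view. I'll check the tray numerically from the top.

Run:
```python
from h import *
T=pickle.load(open('top.pkl','rb'))
a=T['color'].astype(int)
b=cv2.imread('pics/top7.png')[:,:,::-1].astype(int)
d=np.abs(b-a).max(2)[195:305,178:262]; m=(d>35).astype(np.uint8)
n,l,s,ce=cv2.connectedComponentsWithStats(m)
for i in range(1,n):
    if s[i,4]>8: 
        p=ce[i]+[178,195]; print(p.round(1),s[i,4],b[int(p[1]),int(p[0])],a[int(p[1]),int(p[0])],ray(T,*p,.012).round(3))
```

```text
[240.8 257.4] 47 [ 30  65 115] [147 128  43] [0.582 0.18  0.012]
```

Cap 1 is in the tray at (0.582, 0.180). Sweeping cap 2.

Emit:
play_rows(
  gripper=[0.77,0.77,0.77,0.77,0.77,0.77,0.77,0.77,0.77,0.77,0.77,0.77],
  delta_pos=[
    [0.5,0,0],
    [1.1,0,0],
    [1.7,0,0],
    [2.4,0,0],
    [3.3,0,0],
    [4.2,0,0],
    [5.2,0,0],
    [6.2,0,0],
    [7.2,0,0],
    [8.2,0,0],
    [9.2,0,0],
    [10.2,0,0],
  ],
  turn=[
    [0,0,0],
    [0,0,0],
    [0,0,0],
    [0,0,0],
    [0,0,0],
    [0,0,0],
    [0,0,0],
    [0,0,0],
    [0,0,0],
    [0,0,0],
    [0,0,0],
    [0,0,0],
  ],
)

```text
time: 17.32
position: [0.5701, 0.0796, 0.0542]
tool_rot: [0.708, 0.706, -0.0, -0.0]
ft_force: [-0.1, -0.2, -0.6]
grip_width: 0.0103
grip_force: 0.1
```

Emit:
play_rows(
  gripper=[0.77,0.77,0.77,0.77,0.77,0.77,0.77,0.77,0.77,0.77],
  delta_pos=[
    [0.9,0,0],
    [1.9,0,0],
    [2.9,0,0],
    [3.8,0,0],
    [4.7,0,0],
    [5.6,0,0],
    [6.5,0,0],
    [7.4,0,0],
    [8.2,0,0],
    [9.0,0,0],
  ],
  turn=[
    [0,0,0],
    [0,0,0],
    [0,0,0],
    [0,0,0],
    [0,0,0],
    [0,0,0],
    [0,0,0],
    [0,0,0],
    [0,0,0],
    [0,0,0],
  ],
)

```text
time: 18.58
position: [0.5702, 0.1695, 0.0542]
tool_rot: [0.708, 0.706, 0.0, -0.0]
ft_force: [-0.1, 0.0, -0.0]
grip_width: 0.0101
grip_force: 0.0
```

```bash
python3 look.py 8
```

```text
[0.57022762 0.1694697  0.05424385] 18.575 [-0.1  0.  -0. ]
top [281.2 201.3] 1558 [0.6877 0.0913 0.097 ]
top [ 15.  249.1] 288 [0.5944 0.5981 0.097 ]
top [387.  265.7] 52 [ 0.5635 -0.1128  0.097 ]
scene [622.8   1.3] 59 [0.0723 1.1569 0.097 ]
scene [606.  182.3] 243 [0.659  0.5257 0.097 ]
scene [375.4 263.4] 2005 [0.6802 0.0982 0.097 ]
scene [209.5 246.1] 44 [ 0.568  -0.1114  0.097 ]
```

Emit:
play_rows(
  gripper=[0.77,0.77,0.77,0.77,0.77,0.77,0.77,0.77,0.77,0.77,0.77,0.77],
  delta_pos=[
    [-0.2,0,-1.5],
    [-2.5,0,-3.5],
    [-7,0,-3.5],
    [-12,-0.2,-3.5],
    [-17,-0.3,-3.5],
    [-22,-0.5,-3.5],
    [-26.5,-0.5,-3.5],
    [-30,-0.5,-3.5],
    [-31.5,-0.5,-3.3],
    [-31.5,-0.5,-2],
    [-31.5,-0.5,-0.8],
    [-31.5,-0.5,0],
  ],
  turn=[
    [0,0,0],
    [0,0,0],
    [0,0,0],
    [0,0,0],
    [0,0,0],
    [0,0,0],
    [0,0,0],
    [0,0,0],
    [0,0,0],
    [0,0,0],
    [0,0,0],
    [0,0,0],
  ],
)

```text
time: 20.18
position: [0.5637, -0.1442, 0.0528]
tool_rot: [0.707, 0.707, -0.0, -0.001]
ft_force: [-0.6, 0.2, -0.1]
grip_width: 0.0101
grip_force: 0.0
```

```bash
python3 look.py 9
cat > tray.py <<'E'
from h import *
import sys
T=pickle.load(open('top.pkl','rb'))
a=T['color'].astype(int)
b=cv2.imread(f'pics/top{sys.argv[1]}.png')[:,:,::-1].astype(int)
d=np.abs(b-a).max(2)[170:310,178:465]; m=(d>35).astype(np.uint8)
n,l,s,ce=cv2.connectedComponentsWithStats(m)
for i in range(1,n):
    if s[i,4]>4: 
        p=ce[i]+[178,170]; print(p.round(1),s[i,:5],b[int(p[1]),int(p[0])],ray(T,*p,.012).round(3))
E
python3 tray.py 9
```

```text
[ 0.56369782 -0.14419897  0.05279805] 20.175 [-0.6  0.2 -0.1]
top [280.6 201.7] 1605 [0.6869 0.0924 0.097 ]
top [ 14.8 248.4] 280 [0.5958 0.5985 0.097 ]
top [386.7 266. ] 41 [ 0.5629 -0.1122  0.097 ]
scene [622.7   1.3] 58 [0.0722 1.1564 0.097 ]
scene [606.1 182.3] 238 [0.6591 0.5258 0.097 ]
scene [375.2 263.5] 1932 [0.6803 0.0978 0.097 ]
[421.6 267.3] [ 204   41   83   99 4919] [42 47 50] [ 0.562 -0.198  0.012]
[433.6 223.8] [254  52   4   5  13] [30 31 32] [ 0.653 -0.224  0.012]
[433.8 232.4] [253  60   6   5  15] [48 57 63] [ 0.635 -0.224  0.012]
[419.  233.2] [240  62   3   3   5] [48 57 63] [ 0.633 -0.193  0.012]
[418.2 245.2] [237  72   8   7  32] [47 59 63] [ 0.608 -0.191  0.012]
[447.8 245. ] [266  72   8   7  43] [53 60 67] [ 0.608 -0.254  0.012]
[240.8 257.2] [60 83  6 10 46] [ 26  65 117] [0.582 0.18  0.012]
[267.7 256.7] [85 82 10 10 65] [119 129 117] [0.583 0.124 0.012]
[448.4 258.6] [267  85   8   8  48] [58 66 70] [ 0.58  -0.254  0.012]
[418.4 259.4] [237  86   8   7  36] [46 53 59] [ 0.578 -0.191  0.012]
[433.7 258.7] [252  86   8   7  43] [55 61 67] [ 0.579 -0.224  0.012]
[321.5 263.2] [139  89  10   9  54] [120 131 120] [0.57  0.012 0.012]
[387.  265.8] [207  94   4   4  10] [92 90 83] [ 0.565 -0.125  0.012]
[416.3 273.4] [237 101   3   5   9] [50 55 62] [ 0.549 -0.187  0.012]
[433.8 271.7] [253 100   7   5  11] [44 50 56] [ 0.552 -0.223  0.012]
[449.1 272.4] [268 100   7   6  31] [51 57 61] [ 0.551 -0.256  0.012]
[240.3 277.6] [ 59 103   8  10  61] [140 140 131] [0.54  0.181 0.012]
```

Two caps are in the tray, at (0.582, 0.180) and (0.540, 0.181). Sweeping cap 3.

Emit:
play_rows(
  gripper=[0.77,0.77,0.77,0.77,0.77,0.77,0.77,0.77,0.77,0.77,0.77,0.77],
  delta_pos=[
    [0.5,0,0],
    [1.0,0,0],
    [1.6,0,0],
    [2.3,0,0],
    [3.2,0,0],
    [4.2,0,0],
    [5.2,0,0],
    [6.2,0,0],
    [7.2,0,0],
    [8.2,0,0],
    [9.2,0,0],
    [10.2,0,0],
  ],
  turn=[
    [0,0,0],
    [0,0,0],
    [0,0,0],
    [0,0,0],
    [0,0,0],
    [0,0,0],
    [0,0,0],
    [0,0,0],
    [0,0,0],
    [0,0,0],
    [0,0,0],
    [0,0,0],
  ],
)

```text
time: 21.78
position: [0.5648, -0.0434, 0.0542]
tool_rot: [0.708, 0.706, -0.0, -0.0]
ft_force: [-0.4, 0.4, 0.6]
grip_width: 0.0097
grip_force: 0.2
```

Emit:
play_rows(
  gripper=[0.77,0.77,0.77,0.77,0.77,0.77,0.77,0.77,0.77,0.77,0.77,0.77],
  delta_pos=[
    [1,0,0],
    [2,0,0],
    [3,0,0],
    [4,0,0],
    [5,0,0],
    [6,0,0],
    [7,0,0],
    [8,0,0],
    [9,0,0],
    [10,0,0],
    [11,0,0],
    [12,0,0],
  ],
  turn=[
    [0,0,0],
    [0,0,0],
    [0,0,0],
    [0,0,0],
    [0,0,0],
    [0,0,0],
    [0,0,0],
    [0,0,0],
    [0,0,0],
    [0,0,0],
    [0,0,0],
    [0,0,0],
  ],
)

```text
time: 23.28
position: [0.5651, 0.0766, 0.0543]
tool_rot: [0.708, 0.706, 0.0, -0.0]
ft_force: [0.7, 0.3, 0.7]
grip_width: 0.0099
grip_force: 0.2
```

Emit:
play_rows(
  gripper=[0.77,0.77,0.77,0.77,0.77,0.77,0.77,0.77,0.77,0.77],
  delta_pos=[
    [1,0,0],
    [2,0,0],
    [3,0,0],
    [4,0,0],
    [5,0,0],
    [6,0,0],
    [6.9,0,0],
    [7.7,0,0],
    [8.5,0,0],
    [9.3,0,0],
  ],
  turn=[
    [0,0,0],
    [0,0,0],
    [0,0,0],
    [0,0,0],
    [0,0,0],
    [0,0,0],
    [0,0,0],
    [0,0,0],
    [0,0,0],
    [0,0,0],
  ],
)

```text
time: 24.52
position: [0.5652, 0.1694, 0.0542]
tool_rot: [0.708, 0.706, -0.0, -0.0]
ft_force: [-0.5, -0.0, 0.2]
grip_width: 0.01
grip_force: 0.0
```

Emit:
play_rows(
  gripper=[0.77,0.77,0.77,0.77,0.77,0.77,0.77,0.77,0.77],
  delta_pos=[
    [0,0,-2],
    [0,0,-5],
    [0,0,-8],
    [-4,0,-10],
    [-9,-2,-10],
    [-14,-5,-10],
    [-18,-8,-10],
    [-22,-10,-10],
    [-22,-10,-10],
  ],
  turn=[
    [0,0,0],
    [0,0,0],
    [0,0,0],
    [0,0,0],
    [0,0,0],
    [0,0,0],
    [0,0,0],
    [0,0,0],
    [0,0,0],
  ],
)

```text
time: 25.65
position: [0.4637, -0.0527, 0.1544]
tool_rot: [0.709, 0.705, -0.0, -0.0]
ft_force: [1.1, 1.3, -0.2]
grip_width: 0.01
grip_force: 0.0
```

```bash
python3 look.py 10;python3 tray.py 10
```

```text
[ 0.46374412 -0.05274787  0.1544238 ] 25.65 [ 1.1  1.3 -0.2]
top [280.6 201.6] 1631 [0.6871 0.0923 0.097 ]
top [ 14.8 248.4] 285 [0.5957 0.5986 0.097 ]
top [241.1 262.1] 55 [0.5702 0.1674 0.097 ]
scene [622.8   1.3] 59 [0.0723 1.1569 0.097 ]
scene [606.3 182.5] 246 [0.6594 0.5259 0.097 ]
scene [375.5 263.4] 1996 [0.6802 0.0984 0.097 ]
[241.  261.9] [60 83  7 18 99] [47 64 95] [0.572 0.18  0.012]
[267.9 256.9] [85 82 10 10 47] [111 123 110] [0.583 0.124 0.012]
[321.8 263.2] [139  89  10   9  44] [115 126 114] [0.57  0.011 0.012]
[367.  285.1] [ 164   92   51   48 1460] [34 32 36] [ 0.524 -0.083  0.012]
[240.3 277.7] [ 59 103   7  10  58] [134 134 125] [0.54  0.181 0.012]
```

All three caps are in the tray. Comparing the pictures, the plate, vial, block and tray have not moved, and the arm is clear.

```bash
python3 -c "
from rig import robot
print(robot.hand_in())"
```

```text
the job is handed in; nothing more can be done
None
```

I swept the three loose caps off the glass one at a time into the yellow tray and handed the job in at about 26 s; the last top camera picture shows all three in the tray and no change at the well plate, vial, block or tray.

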